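# Recap the craft paints

## Robot

A 6-joint arm with a two-finger parallel gripper is mounted at the origin on a cart in front of the work surface, level with it; the furniture and walls round the work are solid. World frame = base frame: x ahead of the robot, y to its left, z up, the work surface at z = 0. Lengths are in m, angles in rad, forces in N, time in s.
With the tool pointing down it reaches from about 0.35 to 0.775 m from the base axis. Payload 5.5 kg.
Tool frame: the origin (TCP) lies midway between the tips of the shut fingers; the grasp point (between the pads) lies 19 mm behind it; z points along the fingers, y is the line along which they close (so a half turn about z gives the same grasp; the last joint's range is limited). The gripper opens to 85 mm and grips with 20 to 120 N. Pads are 22 mm wide; open, the fingers measure 114 mm over their backs; the gripper's body (76 mm by 85 mm) begins 54 mm behind the grasp point. The pads swing forward as they close: fully open they stand 13 mm farther back than shut.
Start: joints at [-0.899, 0.313, 0.046, 1.304, 0, 1.431], TCP at [0.417, -0.396, 0.231] pointing down, gripper open.
Joint ranges: [-2.76, 2.76], [-0.86, 1.69], [-1.03, 1.26], [-2.2, 2.34], [-1.47, 1.5], [-3.14, 3.14]. Speed limits (rad/s): [2.57, 2.57, 3.14, 3.14, 3.14, 3.14].

## Interface

Orientations are given as a unit quaternion [w, x, y, z].
In Python, from workcell import telemetry, imaging, env gives the robot as it stands. The module is installed in compiled form; this text tells all that it offers.
- The arm moves only by the tool step_arm, never from a script. Its argument "moves" is a list of rows, each a list of 3 entries, a list of its own where there are three numbers: the shift along the tool's x, y, z in mm, then the turn, a rotation vector about the tool's x, y, z in rad, then the finger opening in mm, from 0 to 85.4. A call has 1 to 8 rows; each row is the pose to reach, as a shift and turn from the pose commanded when the call began, along the tool's axes at that moment; what a row does not reach only later rows make up. A row lasts 1/12 s, in which the tool goes at most 41.7 mm and 7.16 degrees, less where a joint would pass 70% of its speed; a pose out of reach is approached as far as the arm can. A call with a gripper value outside its range is refused whole. The fingers move at their own pace and stop on an object; "grip_force" is the grip in N (left out, the last holds). Time passes only in rows, so rows that repeat a pose let the fingers close. It gives the time, the measured TCP pose, the force, the opening and the grip force at its end, in the units of the state.
- telemetry.get_state(): the state, without advancing time (a new reading comes with each control period).
- imaging.read_camera(name): name is "scene" or "top"; returns the picture (384x512x3 uint8, red, green, blue); there is no depth.
- imaging.camera_params(name): a dict with "camera_matrix" (3x3 intrinsics, pixels), "pose" (4x4, takes a point from camera to world coordinates). Camera axes: x right, y up, looking along -z (the intrinsics and any distortion apply to the point x, -y, -z); pixel columns grow to the right and rows downward; lengths in m; the calibration is good to about 2 mm. A picture is of the moment at which its call begins. camera_params takes no time and is no camera call.
- env.hand_in(): hands the job in; it is judged then, once.
The state is a dict: "clock": time; "joint_pos": joint angles; "qvel": joint speeds; "tau": joint torques, N m; "tcp_pos": TCP position; "orientation": TCP orientation; "wrist_force": force on the tool from outside, world axes, zero at the start; "ft_torque": the same for the moment, N m; "finger_gap": finger opening in m; "grip_force": force on a finger pad.
Only numpy, scipy, OpenCV 4.12 (cv2) and the standard library are available. Lean on these libraries where they do the work, as an engineer would, in place of code of your own. Each camera call takes 0.05 s, during which the arm holds its last target. There are 200 camera calls.

## Task

Recap the three craft paint bottles in the wooden caddy: put each cap on the bottle of its own colour (the yellow one has only been perched, perhaps on the wrong bottle) and press it straight down over the tapered spigot until its rim sits on the white collar and friction holds it there. Leave the things standing around them upright and where they are.

Things in the scene. Friction and masses are not known exactly. Their poses are not given: they have to be found in the camera images.
- cap_red_center (a point): the red paint cap's centre, half-way up. A fluted plastic cap 40 mm tall, 26 mm across, z axis up to its closed flat top, open mouth at the foot (bore 18 mm wide there, tapering, 30 mm deep); 12 g. At the start it stands on the desk, mouth down, between two bystanders.
- cap_yellow_center (a point): the yellow paint cap's centre, half-way up. A fluted plastic cap 40 mm tall, 26 mm across, z axis up to its closed flat top, open mouth at the foot (bore 18 mm wide there, tapering, 30 mm deep); 12 g. At the start it is only perched on the spigot of the middle bottle, which may be the wrong one.
- cap_blue_center (a point): the blue paint cap's centre, half-way up. A fluted plastic cap 40 mm tall, 26 mm across, z axis up to its closed flat top, open mouth at the foot (bore 18 mm wide there, tapering, 30 mm deep); 12 g. At the start it stands on the desk, mouth down, between two bystanders.
- bottle_red_collar (a point): top of the white collar of the red bottle (fixed), on its axis, z up, 86 mm above the desk. Body 40 mm wide, collar 31 mm; on it stands a white tapered round-nosed spigot, 19 mm wide, 28 mm tall. A cap merely set on it stays loose, 8 mm proud (cap centre 28 mm above this point); pushing its top straight down with 10 to 20 N drives it home (centre 20 mm above), where friction holds it.
- bottle_yellow_collar (a point): top of the white collar of the yellow bottle (fixed), on its axis, z up, 86 mm above the desk. Body 40 mm wide, collar 31 mm; on it stands a white tapered round-nosed spigot, 19 mm wide, 28 mm tall. A cap merely set on it stays loose, 8 mm proud (cap centre 28 mm above this point); pushing its top straight down with 10 to 20 N drives it home (centre 20 mm above), where friction holds it.
- bottle_blue_collar (a point): top of the white collar of the blue bottle (fixed), on its axis, z up, 86 mm above the desk. Body 40 mm wide, collar 31 mm; on it stands a white tapered round-nosed spigot, 19 mm wide, 28 mm tall. A cap merely set on it stays loose, 8 mm proud (cap centre 28 mm above this point); pushing its top straight down with 10 to 20 N drives it home (centre 20 mm above), where friction holds it.
- caddy: open wooden caddy, 66 x 190 mm and 36 mm high, fixed; origin at the centre of its underside on the desk; its long side is its y axis. Three bottles stand in it in a row along y, at -62, 0 and +62 mm, their undersides 6 mm above the desk; which colour stands where varies.
- tin: bystander: tall floral card tin, 70 mm across, 230 mm tall, standing by one end of the caddy; origin at the centre of its underside
- glue_stick: bystander: glue stick with dark cap, 26 mm across, 88 mm tall, standing by the other end of the caddy; origin at the centre of its underside
- vial_green: bystander: yellow-green sample vial with white cap, 17 mm across, 45 mm tall, standing beside the red cap; origin at the centre of its underside
- loupe: bystander: stand magnifier with a black ring, 39 mm across, 36 mm tall, standing on the other side of the red cap; origin at the centre of its underside
- vial_orange: bystander: orange sample vial with white cap, 17 mm across, 45 mm tall, standing beside the blue cap; origin at the centre of its underside
- amber_jar: bystander: small brown corked bottle, 41 mm across, 56 mm tall, standing on the other side of the blue cap; origin at the centre of its underside
Not all that is in view belongs to the job. Several things look just like the part that bears cap_blue_center: the one meant starts farthest from the robot's base. Leave any turquoise look-alike of the part that bears cap_yellow_center alone.

How it is judged:
By the outcome, as a careful person would: the job done as asked, in the order asked, and still so for the second after the job is handed in, with the robot touching nothing.
It also fails if it takes over 72 s, if anything falls off the work surface, if the arm or the gripper's body presses on something with over 40 N, if the wrist force passes 120 N, or if a joint passes its speed limit or range.

## Working session

There is one attempt and no reset: what is moved stays moved. The work goes in short steps, Python scripts to look and compute and a tool call to move; the robot and the scene stay as the last step left them, time stands still between calls to the robot, and variables do not carry over. Pictures are saved under pics/ and viewed, at most 10 in all, crops included, and the job is handed in when it is done.

Besides the shell and the picture viewer there is one more tool, called after "Emit:" as name([rows], argument=value, ...), one row to a line, values as JSON. step_arm: Moves the arm, as the interface text tells. Its arguments: {"type":"object","properties":{"moves":{"type":"array"},"grip_force":{"type":"number"}},"required":["moves"]}

```bash
mkdir -p pics
python3 - <<'E'
from workcell import telemetry, imaging
import cv2,numpy as np
s=telemetry.get_state();print(s)
for n in("scene","top"):
    im=imaging.read_camera(n);cv2.imwrite(f"pics/{n}0.png",im[:,:,::-1]);p=imaging.camera_params(n)
    print({k:np.round(v,4).tolist() if hasattr(v,'__len__') else v for k,v in p.items()})
a=[cv2.imread(f"pics/{n}0.png") for n in("scene","top")]
E
```

```text
{'clock': 0.0, 'joint_pos': array([-8.98575845e-01,  3.13977516e-01,  4.49575185e-02,  1.30362066e+00,
        5.63239845e-05,  1.43119976e+00]), 'qvel': array([-8.55716466e-04,  3.06240339e-05, -6.92464948e-04,  7.49629256e-04,
        5.82225664e-04, -1.81504601e-03]), 'tau': array([ 9.72697967e-05, -4.80625749e+01,  2.98532993e+01,  1.90733367e-02,
        4.03830620e-05,  2.50086731e-05]), 'tcp_pos': array([ 0.41685917, -0.39528005,  0.23041314]), 'orientation': array([-8.97069832e-04,  9.18743662e-01,  3.94853431e-01, -2.15522130e-04]), 'wrist_force': array([-0.06007314,  0.07675971, -0.05465234]), 'ft_torque': array([ 0.00233451,  0.00817911, -0.01011564]), 'grip_force': 0.0, 'finger_gap': 0.08545659336278899}
{'camera_matrix': [[362.4264, 0.0, 264.9814], [0.0, 362.4264, 194.79], [0.0, 0.0, 1.0]], 'pose': [[0.4864, 0.539, -0.6877, -0.041], [-0.8737, 0.3011, -0.382, -0.3624], [0.0012, 0.7867, 0.6174, 0.6495], [0.0, 0.0, 0.0, 1.0]]}
{'camera_matrix': [[357.9071, 0.0, 257.1537], [0.0, 357.9071, 196.0297], [0.0, 0.0, 1.0]], 'pose': [[-0.0169, 0.9826, -0.1848, 0.3954], [-0.9994, -0.0109, 0.0333, -0.0045], [0.0307, 0.1853, 0.9822, 1.0566], [0.0, 0.0, 0.0, 1.0]]}
```

View pics/scene0.png

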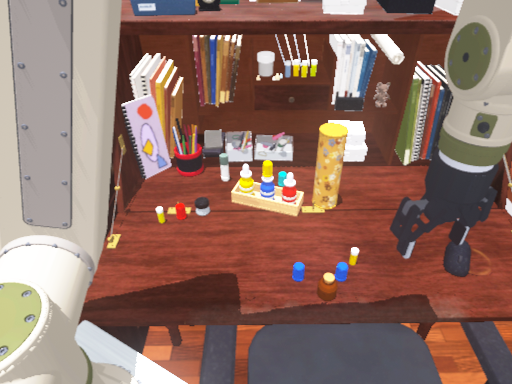

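View pics/top0.png

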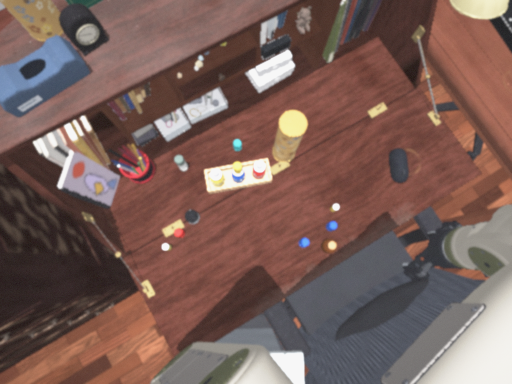

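Scene view: the caddy is at about (267,195), with yellow, blue and red bottles from left to right. The yellow cap sits on the middle (blue) bottle at (267,170), and the turquoise look-alike is behind it. The red cap is at (181,211). There are two blue candidates, at (298,271) and (341,271). In the top view they are at (305,242) and (333,226). I'll measure both and confirm with a crop.

```bash
cat > h.py <<'E'
import cv2,numpy as np
from workcell import telemetry, imaging
P={n:imaging.camera_params(n) for n in("scene","top")}
def ray(n,uv):
    K=P[n]["camera_matrix"];T=np.array(P[n]["pose"])
    d=np.linalg.solve(K,[uv[0],uv[1],1]);d=T[:3,:3]@[d[0],-d[1],-d[2]]
    return T[:3,3],d/np.linalg.norm(d)
def plane(n,uv,z):
    o,d=ray(n,uv);return o+d*(z-o[2])/d[2]
def proj(n,p):
    T=np.array(P[n]["pose"]);q=T[:3,:3].T@(np.array(p)-T[:3,3]);q=np.array(P[n]["camera_matrix"])@[q[0],-q[1],-q[2]];return q[:2]/q[2]
def tri(a,b):
    (o1,d1),(o2,d2)=ray("scene",a),ray("top",b)
    A=np.stack([d1,-d2],1);t=np.linalg.lstsq(A,o2-o1,rcond=None)[0]
    p,q=o1+t[0]*d1,o2+t[1]*d2;return (p+q)/2,np.linalg.norm(p-q)*1000
H={"red":((172,179),),"yellow":((24,33),),"blue":((108,125),),"cyan":((86,100),)}
def blobs(im,c,amin=8,box=None):
    h=cv2.cvtColor(im,cv2.COLOR_RGB2HSV);lo,hi=H[c][0]
    m=cv2.inRange(h,(lo,150,90),(hi,255,255))
    if c=="red": m|=cv2.inRange(h,(0,170,90),(4,255,255))
    n,l,s,ce=cv2.connectedComponentsWithStats(m,connectivity=4)
    return [(np.round(ce[i],1).tolist(),s[i].tolist()) for i in range(1,n) if s[i][4]>=amin and (box is None or box[0]<ce[i][0]<box[2] and box[1]<ce[i][1]<box[3])]
def look(): return {n:imaging.read_camera(n) for n in("scene","top")}
E
python3 - <<'E'
from h import *
I=look()
for c in H:
    print(c,"S",blobs(I["scene"],c,8,(130,150,375,305)));print("   T",blobs(I["top"],c,5,(140,110,350,260)))
def crop(n,x,y,w,h): return cv2.resize(I[n][y:y+h,x:x+w],(400,300),interpolation=cv2.INTER_CUBIC)
o=np.vstack([np.hstack([crop("scene",225,150,88,66),crop("scene",285,240,80,60)]),np.hstack([crop("top",195,130,80,60),crop("top",285,195,80,60)])])
cv2.imwrite("pics/crop.png",o[:,:,::-1])
for a,b in(((298,271),(305,242)),((341,271),(333,226))):
    p,e=tri(a,b);print(p.round(3),round(e,1),np.hypot(p[0],p[1]).round(3))
E
```

```text
red S [([188.0, 151.1], [174, 128, 28, 32, 242]), ([190.1, 172.0], [176, 165, 28, 12, 134]), ([289.0, 191.3], [283, 187, 14, 10, 117]), ([180.5, 211.2], [175, 202, 12, 18, 154])]
   T [([147.0, 179.2], [141, 175, 12, 8, 27]), ([181.3, 234.8], [180, 233, 3, 4, 6])]
yellow S [([267.0, 168.3], [262, 160, 11, 17, 146]), ([246.0, 182.2], [239, 177, 15, 11, 123]), ([246.3, 191.0], [240, 189, 13, 4, 21]), ([160.9, 217.7], [157, 213, 8, 10, 54]), ([352.5, 259.5], [350, 255, 7, 10, 51])]
   T []
blue S [([266.9, 186.9], [261, 182, 13, 10, 107]), ([266.5, 196.0], [263, 196, 8, 1, 8]), ([340.7, 274.0], [335, 265, 13, 17, 133]), ([298.0, 274.2], [292, 267, 12, 14, 127])]
   T [([237.5, 177.3], [234, 177, 8, 2, 12]), ([329.9, 225.9], [327, 222, 8, 8, 33]), ([301.4, 242.3], [300, 239, 4, 7, 19])]
cyan S [([281.6, 177.6], [279, 171, 7, 15, 79])]
   T []
[ 0.452 -0.173  0.027] 3.1 0.485
[ 0.497 -0.256  0.028] 3.5 0.559
```

View pics/crop.png

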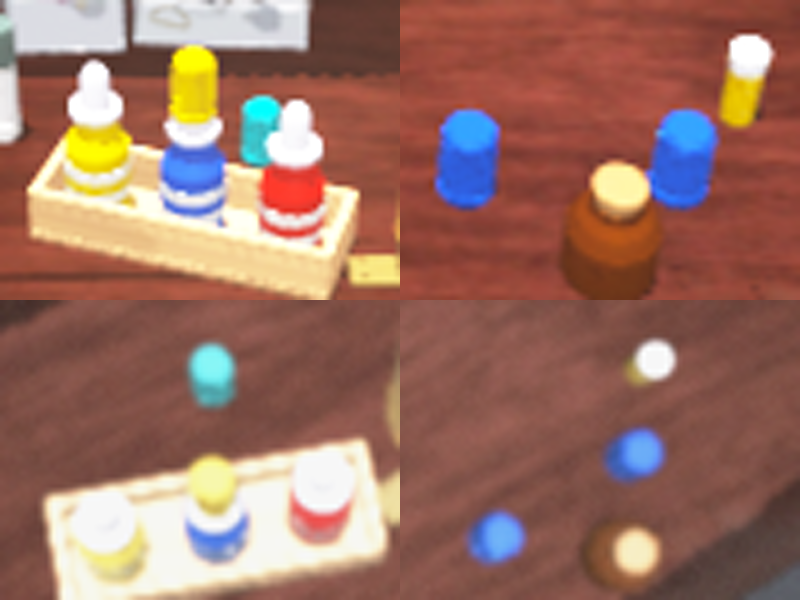

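The crop shows the two blue caps. The one at scene (341,271) is 0.559 m from the base and stands between the orange vial and the amber jar. The one at (298,271) is at 0.485 m. The (341,271) cap is the one meant, because it is farther. The yellow cap is on the blue (middle) bottle, and the turquoise one stays where it is.

Run:
```python
from h import *
def S(x,y): return (225+x*.22-.39,150+y*.22-.39)
def Tc(x,y): return (195+x*.2-.4,130+(y-300)*.2-.4)
pr=lambda k,p:print(k,np.round(np.array(p)*1000).tolist())
pr("blue disc S",plane("scene",(341.8,265.6),.04));pr("T",plane("top",(332.8,225.2),.04));pr("blob S",plane("scene",(341.2,273.5),.02))
pr("ycap S",plane("scene",S(194,58),.134));pr("ycap T",plane("top",Tc(211,483),.134))
pr("Y S",plane("scene",S(94,71),.108));pr("R S",plane("scene",S(296,111),.108))
pr("Y T",plane("top",Tc(106,520),.086));pr("R T",plane("top",Tc(322,480),.086));pr("M T",plane("top",Tc(214,500),.086))
pr("redcap blobS",plane("scene",(180.7,211),.02)); 
I=look()
def crop(n,x,y,w,h): return cv2.resize(I[n][y:y+h,x:x+w],(400,300),interpolation=cv2.INTER_CUBIC)
cv2.imwrite("pics/crop2.png",np.hstack([crop("scene",145,190,80,60),crop("top",145,195,80,60)])[:,:,::-1])
s=telemetry.get_state();print(s['clock'])
from scipy.spatial.transform import Rotation as R
q=s['orientation'];print(R.from_quat([*q[1:],q[0]]).as_matrix().round(3))
# bystanders by tri: orange vial top, jar cork
pr("orange vial top S",plane("scene",(354.5,250.7),.045));pr("T",plane("top",(335.7,206.8),.045))
pr("jar cork S",plane("scene",(328.5,277.2),.056));pr("T",plane("top",(331.9,245),.056))
```

```text
blue disc S [501.0, -253.0, 40.0]
T [499.0, -254.0, 40.0]
blob S [497.0, -256.0, 20.0]
ycap S [656.0, 18.0, 134.0]
ycap T [650.0, 17.0, 134.0]
Y S [649.0, 82.0, 108.0]
R S [670.0, -41.0, 108.0]
Y T [643.0, 77.0, 86.0]
R T [665.0, -44.0, 86.0]
M T [654.0, 17.0, 86.0]
redcap blobS [490.0, 189.0, 20.0]
0.3
[[ 0.688  0.726 -0.   ]
 [ 0.726 -0.688  0.   ]
 [ 0.    -0.001 -1.   ]]
orange vial top S [552.0, -264.0, 45.0]
T [552.0, -265.0, 45.0]
jar cork S [444.0, -243.0, 56.0]
T [442.0, -245.0, 56.0]
```

View pics/crop2.png

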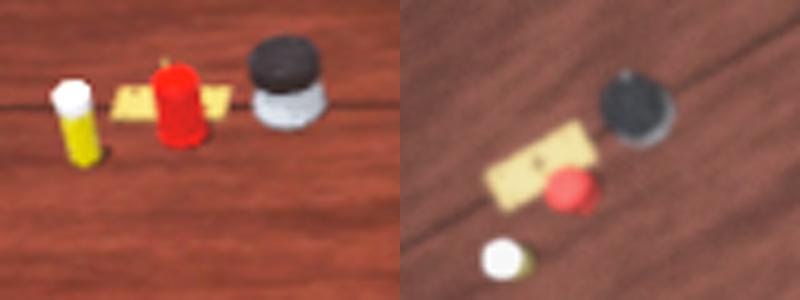

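```bash
cat > plan.py <<'E'
from h import *
from scipy.spatial.transform import Rotation as R
def goto(*t):
    s=telemetry.get_state();q=s['orientation'];r=R.from_quat([*q[1:],q[0]]);p=s['tcp_pos']
    print("t",round(s['clock'],2),"tcp",(p*1000).round(1),"F",s['wrist_force'].round(1),"gap",round(s['finger_gap']*1000,1),"grip",round(s['grip_force'],1))
    y=r.as_matrix()[:,1];print("y-ang",round(np.degrees(np.arctan2(y[1],y[0])),1),"tilt",r.as_matrix()[:2,2].round(4))
    for x,yy,z,a in t:
        a=np.radians(a);Y=np.array([np.cos(a),np.sin(a),0]);Z=np.array([0,0,-1]);X=np.cross(Y,Z)
        best=min((R.from_matrix(np.stack([k*X,k*Y,Z],1)) for k in(1,-1)),key=lambda m:(r.inv()*m).magnitude())
        print((x,yy,z),"shift",(r.inv().apply(np.array([x,yy,z])-p*1000)).round(1).tolist(),"turn",(r.inv()*best).as_rotvec().round(3).tolist())
E
python3 - <<'E'
from plan import *
pr=lambda k,p:print(k,np.round(np.array(p)*1000).tolist())
pr("redcap S",plane("scene",(179.4,204.8),.04));pr("T",plane("top",(178.6,232),.04))
pr("gvial S",plane("scene",(159,208.8),.045));pr("T",plane("top",(164.8,246.2),.045))
pr("loupe S",plane("scene",(201.4,202),.036));pr("T",plane("top",(191.6,216),.036))
pr("tin S",plane("scene",(333,130),.23));pr("T",plane("top",(293,124),.23))
goto((540,-60,231,10),(655,18,160,10))
E
```

```text
redcap S [491.0, 191.0, 40.0]
T [486.0, 184.0, 40.0]
gvial S [448.0, 221.0, 45.0]
T [447.0, 221.0, 45.0]
loupe S [532.0, 150.0, 36.0]
T [531.0, 149.0, 36.0]
tin S [730.0, -123.0, 230.0]
T [730.0, -123.0, 230.0]
t 0.3 tcp [ 417.1 -395.6  231. ] F [-1.2 -0.5 -0.7] gap 85.7 grip 0.0
y-ang -43.5 tilt [-0.0004  0.0004]
(540, -60, 231) shift [328.1, -141.8, 0.1] turn [-0.001, -0.0, -0.933]
(655, 18, 160) shift [463.8, -111.9, 71.1] turn [-0.001, -0.0, -0.933]
```

Emit:
step_arm([
  [[328, -142, 0], [0, 0, -0.933], 85],
  [[328, -142, 0], [0, 0, -0.933], 85],
  [[328, -142, 0], [0, 0, -0.933], 85],
  [[328, -142, 0], [0, 0, -0.933], 85],
  [[328, -142, 0], [0, 0, -0.933], 85],
  [[328, -142, 0], [0, 0, -0.933], 85],
  [[328, -142, 0], [0, 0, -0.933], 85],
  [[328, -142, 0], [0, 0, -0.933], 85],
])

```text
clock: 0.97
tcp_pos: [0.5319, -0.0807, 0.2315]
orientation: [0.0, 0.641, 0.768, 0.0]
wrist_force: [0.5, -0.2, 0.3]
finger_gap: 0.0852
grip_force: 0.0
```

Run:
```python
from plan import *
goto((655,18,180,10),(655,18,104,10))
```

```text
t 0.97 tcp [531.9 -80.7 231.5] F [ 0.5 -0.2  0.3] gap 85.2 grip 0.0
y-ang 10.3 tilt [ 0.0005 -0.0003]
(655, 18, 180) shift [75.2, 138.7, 51.5] turn [0.0, 0.0, 0.005]
(655, 18, 104) shift [75.2, 138.7, 127.5] turn [0.0, 0.0, 0.005]
```

Emit:
step_arm([
  [[35, 66, 20], [0, 0, 0], 85],
  [[75, 139, 40], [0, 0, 0], 85],
  [[75, 139, 50], [0, 0, 0], 85],
  [[75, 139, 51], [0, 0, 0], 85],
  [[75, 139, 51], [0, 0, 0], 85],
  [[75, 139, 90], [0, 0, 0], 85],
  [[75, 139, 127], [0, 0, 0], 85],
  [[75, 139, 127], [0, 0, 0], 85],
])

```text
clock: 1.63
tcp_pos: [0.6501, 0.0159, 0.0962]
orientation: [-0.006, 0.643, 0.766, -0.004]
wrist_force: [-2.2, 0.8, -2.1]
finger_gap: 0.0852
grip_force: 0.0
```

Run:
```python
from plan import *
goto((655,18,104,10))
I=look()
def crop(n,x,y,w,h): return cv2.resize(I[n][y:y+h,x:x+w],(400,300),interpolation=cv2.INTER_CUBIC)
cv2.imwrite("pics/c3.png",np.hstack([crop("scene",225,150,88,66),crop("top",195,130,80,60)])[:,:,::-1])
```

```text
t 1.63 tcp [650.1  15.9  96.2] F [-2.2  0.8 -2.1] gap 85.2 grip 0.0
y-ang 10.0 tilt [-0.0135  0.0012]
(655, 18, 104) shift [1.3, 5.1, -7.9] turn [-0.013, -0.003, -0.0]
```

View pics/c3.png

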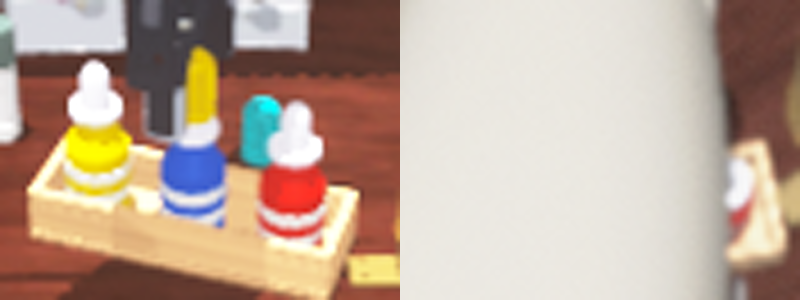

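The near finger (crop 165,110) stands in front of the yellow cap and the far one is behind it, so the cap is between the fingers. I'll let the arm settle and close.

Emit:
step_arm([
  [[0, 0, 0], [0, 0, 0], 85],
  [[0, 0, 0], [0, 0, 0], 85],
  [[0, 0, 0], [0, 0, 0], 50],
  [[0, 0, 0], [0, 0, 0], 35],
  [[0, 0, 0], [0, 0, 0], 20],
  [[0, 0, 0], [0, 0, 0], 15],
  [[0, 0, 0], [0, 0, 0], 15],
  [[0, 0, 0], [0, 0, 0], 15],
], grip_force=40)

```text
clock: 2.4
tcp_pos: [0.6551, 0.0152, 0.1044]
orientation: [-0.0, 0.643, 0.766, -0.0]
wrist_force: [-1.9, 0.8, 2.1]
finger_gap: 0.025
grip_force: 39.0
```

Emit:
step_arm([
  [[0, 0, 0], [0, 0, 0], 15],
  [[0, 0, 0], [0, 0, 0], 15],
  [[0, 0, 0], [0, 0, 0], 15],
])

```text
clock: 2.65
tcp_pos: [0.6552, 0.0152, 0.1043]
orientation: [-0.0, 0.643, 0.766, -0.0]
wrist_force: [-2.1, -0.5, 2.1]
finger_gap: 0.0253
grip_force: 39.1
```

Emit:
step_arm([
  [[0, 0, -20], [0, 0, 0], 15],
  [[0, 0, -45], [0, 0, 0], 15],
  [[20, 0, -45], [0, 0, 0], 15],
  [[45, 0, -45], [0, 0, 0], 15],
  [[62, 0, -45], [0, 0, 0], 15],
  [[62, 0, -45], [0, 0, 0], 15],
  [[62, 0, -45], [0, 0, 0], 15],
  [[62, 0, -45], [0, 0, 0], 15],
])

```text
clock: 3.32
tcp_pos: [0.6451, 0.0761, 0.1491]
orientation: [0.0, 0.643, 0.766, 0.0]
wrist_force: [-0.7, -0.3, -0.8]
finger_gap: 0.0249
grip_force: 40.4
```

Run:
```python
from plan import *
goto((644,79,104,10))
I=look()
def crop(n,x,y,w,h): return cv2.resize(I[n][y:y+h,x:x+w],(600,450),interpolation=cv2.INTER_CUBIC)
cv2.imwrite("pics/c4.png",crop("scene",220,130,80,60)[:,:,::-1])
for c in("yellow","blue","red"): print(c,blobs(I["scene"],c,8,(220,120,310,210)))
```

```text
t 3.32 tcp [645.1  76.1 149.1] F [-0.7 -0.3 -0.8] gap 24.9 grip 40.4
y-ang 10.0 tilt [ 0.0004 -0.0003]
(644, 79, 104) shift [3.1, -0.6, 45.1] turn [0.0, 0.0, -0.0]
yellow [([247.3, 152.3], [241, 143, 9, 16, 41]), ([246.0, 182.3], [240, 177, 13, 11, 118]), ([246.3, 191.0], [240, 189, 13, 4, 21])]
blue [([267.1, 186.8], [261, 182, 14, 10, 109]), ([266.5, 196.0], [263, 196, 8, 1, 8])]
red [([289.0, 191.3], [282, 187, 15, 10, 119])]
```

View pics/c4.png

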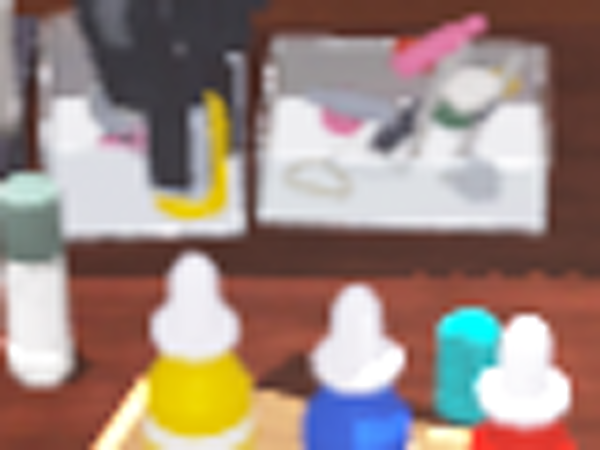

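The cap hangs upright in the gripper, mouth centre at about crop (191,200), above the yellow spigot at (194,262). All three spigots are now clear at (194,262), (357,295) and (527,327).

Run:
```python
from plan import *
S=lambda x,y:(220+x*.13333-.43,130+y*.13333-.43)
# spigot nose centres: top edge + ~6mm
for n,u in dict(Y=(194,265),B=(357,299),R=(527,329)).items(): print(n,(plane("scene",S(*u),.108)*1000).round(1))
print("cap mouth",(plane("scene",S(190.5,200),.139)*1000).round(1))
```

```text
Y [650.9  82.6 108. ]
B [660.4  20.7 108. ]
R [673.1 -40.  108. ]
cap mouth [646.   79.8 139. ]
```

Emit:
step_arm([
  [[0, 0, 15], [0, 0, 0], 15],
  [[0, 0, 30], [0, 0, 0], 15],
  [[0, 0, 38], [0, 0, 0], 15],
  [[0, 0, 42], [0, 0, 0], 15],
  [[0, 0, 45], [0, 0, 0], 15],
  [[0, 0, 45], [0, 0, 0], 15],
  [[0, 0, 45], [0, 0, 0], 15],
], grip_force=60)

```text
clock: 4.0
tcp_pos: [0.6439, 0.0761, 0.1037]
orientation: [-0.001, 0.643, 0.766, -0.001]
wrist_force: [-4.1, 0.8, -2.7]
finger_gap: 0.0244
grip_force: 58.9
```

Emit:
step_arm([
  [[0, -1.5, 0], [0, 0, 0], 15],
  [[0, -1.5, 2], [0, 0, 0], 15],
  [[0, -1.5, 4], [0, 0, 0], 15],
  [[0, -1.5, 4], [0, 0, 0], 15],
])

```text
clock: 4.33
tcp_pos: [0.6438, 0.0761, 0.1012]
orientation: [0.001, 0.643, 0.766, 0.0]
wrist_force: [-2.5, 1.1, 2.6]
finger_gap: 0.0246
grip_force: 59.5
```

Emit:
step_arm([
  [[0, -0.5, 2], [0, 0, 0], 15],
  [[0, -0.5, 4], [0, 0, 0], 15],
  [[0, -0.5, 4], [0, 0, 0], 15],
  [[0, -0.5, 4], [0, 0, 0], 15],
])

```text
clock: 4.67
tcp_pos: [0.6437, 0.076, 0.0985]
orientation: [0.001, 0.643, 0.766, 0.001]
wrist_force: [-5.0, 1.7, 8.8]
finger_gap: 0.0244
grip_force: 60.1
```

Emit:
step_arm([
  [[0, -1, 2], [0, 0, 0], 15],
  [[0, -1, 4], [0, 0, 0], 15],
  [[0, -1, 4], [0, 0, 0], 15],
  [[0, -1, 4], [0, 0, 0], 15],
])

```text
clock: 5.0
tcp_pos: [0.6437, 0.0759, 0.0982]
orientation: [0.003, 0.643, 0.766, 0.002]
wrist_force: [-9.7, 0.3, 25.7]
finger_gap: 0.0244
grip_force: 62.0
```

Emit:
step_arm([
  [[0, 1, -6], [0, 0, 0], 15],
  [[0, 1, -6], [0, 0, 0], 60],
  [[0, 1, -6], [0, 0, 0], 60],
  [[0, 1, -6], [0, 0, 0], 60],
  [[0, 0, -30], [0, 0, 0], 60],
  [[0, 0, -65], [0, 0, 0], 40],
  [[0, 0, -65], [0, 0, 0], 0],
  [[0, 0, -65], [0, 0, 0], 0],
])

```text
clock: 5.67
tcp_pos: [0.6439, 0.0756, 0.1593]
orientation: [0.002, 0.643, 0.766, 0.002]
wrist_force: [0.1, 0.6, -0.5]
finger_gap: 0.0243
grip_force: 0.0
```

Emit:
step_arm([
  [[0, 0, 0], [0, 0, 0], 0],
  [[0, 0, 0], [0, 0, 0], 0],
  [[0, 0, 0], [0, 0, 0], 0],
  [[0, 0, 0], [0, 0, 0], 0],
])

```text
clock: 6.0
tcp_pos: [0.6411, 0.0758, 0.1558]
orientation: [-0.001, 0.643, 0.766, -0.001]
wrist_force: [0.4, 0.1, -1.1]
finger_gap: -0.0001
grip_force: 0.0
```

Run:
```python
from plan import *
goto((643.5,77.5,135,10))
I=look()
cv2.imwrite("pics/c5.png",cv2.resize(I["scene"][130:205,220:320],(800,600),interpolation=cv2.INTER_CUBIC)[:,:,::-1])
for c in("yellow",): print(c,blobs(I["scene"],c,8,(220,120,310,210)))
for z in(.126,.134): print(proj("scene",(.644,.0775,z)))
```

```text
t 6.0 tcp [641.1  75.8 155.8] F [ 0.4  0.1 -1.1] gap -0.1 grip 0.0
y-ang 10.0 tilt [-0.0024 -0.0001]
(643.5, 77.5, 135) shift [1.3, 2.7, 20.8] turn [-0.002, -0.0, -0.001]
yellow [([245.4, 165.7], [241, 158, 10, 16, 124]), ([245.9, 182.3], [240, 177, 13, 11, 119]), ([246.3, 191.0], [240, 189, 13, 4, 21])]
[245.48984343 160.98347153]
[245.39277511 158.42665348]
```

View pics/c5.png

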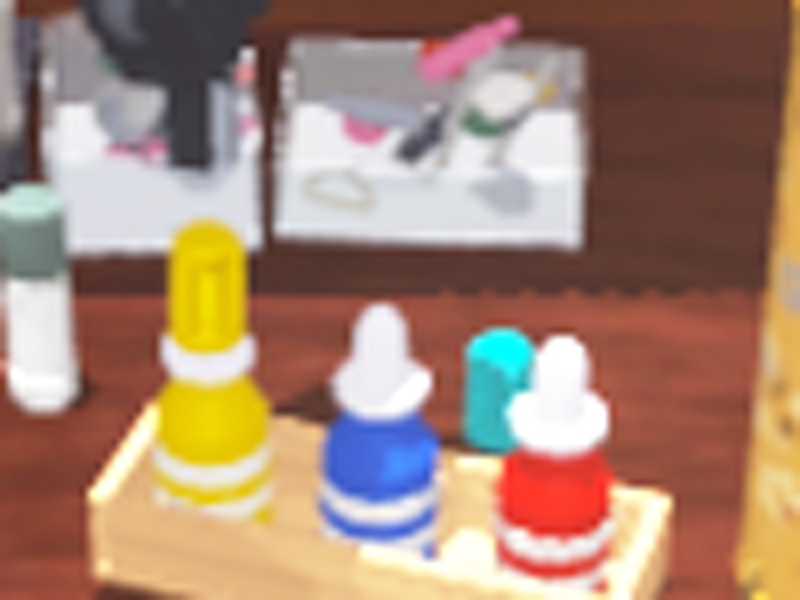

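The yellow cap stands upright on the yellow bottle at crop (208,290), close to the collar. Next I'll press its top with the shut fingers.

Emit:
step_arm([
  [[1, 2.5, 10], [0, 0, 0], 0],
  [[1, 2.5, 20], [0, 0, 0], 0],
  [[1, 2.5, 25], [0, 0, 0], 0],
  [[1, 2.5, 28], [0, 0, 0], 0],
  [[1, 2.5, 30], [0, 0, 0], 0],
  [[1, 2.5, 30], [0, 0, 0], 0],
  [[1, 2.5, 30], [0, 0, 0], 0],
])

```text
clock: 6.68
tcp_pos: [0.6439, 0.0773, 0.1273]
orientation: [-0.0, 0.643, 0.766, -0.0]
wrist_force: [-0.7, 0.7, 1.5]
finger_gap: -0.0
grip_force: 1.3
```

Emit:
step_arm([
  [[0, 0, 1], [0, 0, 0], 0],
  [[0, 0, 2], [0, 0, 0], 0],
  [[0, 0, 2], [0, 0, 0], 0],
  [[0, 0, 2], [0, 0, 0], 0],
])

```text
clock: 7.02
tcp_pos: [0.644, 0.0773, 0.127]
orientation: [0.0, 0.643, 0.766, 0.0]
wrist_force: [-4.9, -0.7, 10.6]
finger_gap: -0.0002
grip_force: 5.2
```

Emit:
step_arm([
  [[0, 0, 1], [0, 0, 0], 0],
  [[0, 0, 2], [0, 0, 0], 0],
  [[0, 0, 3], [0, 0, 0], 0],
  [[0, 0, 3], [0, 0, 0], 0],
  [[0, 0, 3], [0, 0, 0], 0],
])

```text
clock: 7.43
tcp_pos: [0.6442, 0.0774, 0.1268]
orientation: [0.001, 0.643, 0.766, 0.001]
wrist_force: [-9.2, -0.2, 23.9]
finger_gap: 0.0001
grip_force: 11.4
```

Top reads 0.1268 at 24 N with no further travel, so the yellow cap is home. Blue cap next.

Run:
```python
from plan import *
goto((644,77,200,10),(499,-254,200,79),(499,-254,100,79))
```

```text
t 7.43 tcp [644.2  77.4 126.8] F [-9.2 -0.2 23.9] gap 0.1 grip 11.4
y-ang 10.0 tilt [ 0.0033 -0.0001]
(644, 77, 200) shift [-0.4, -0.0, -73.3] turn [0.003, 0.001, -0.0]
(499, -254, 200) shift [-301.2, -200.2, -73.7] turn [0.002, 0.003, -1.205]
(499, -254, 100) shift [-301.1, -200.6, 26.3] turn [0.002, 0.003, -1.205]
```

Emit:
step_arm([
  [[0, 0, -40], [0, 0, 0], 0],
  [[0, 0, -78], [0, 0, 0], 30],
  [[-301, -200, -78], [0, 0, -1.205], 85],
  [[-301, -200, -78], [0, 0, -1.205], 85],
  [[-301, -200, -78], [0, 0, -1.205], 85],
  [[-301, -200, -78], [0, 0, -1.205], 85],
  [[-301, -200, -78], [0, 0, -1.205], 85],
  [[-301, -200, -78], [0, 0, -1.205], 85],
])

```text
clock: 8.1
tcp_pos: [0.5483, -0.1419, 0.2001]
orientation: [0.0, 0.333, 0.943, -0.0]
wrist_force: [0.6, 0.7, -0.6]
finger_gap: 0.0835
grip_force: 0.0
```

Run:
```python
from plan import *
goto((499,-254,100,79))
I=look();print(blobs(I["scene"],"yellow",8,(220,120,310,180)))
```

```text
t 8.1 tcp [ 548.3 -141.9  200.1] F [ 0.6  0.7 -0.6] gap 83.5 grip 0.0
y-ang 51.1 tilt [ 0.0001 -0.0002]
(499, -254, 100) shift [-32.0, -118.2, 100.1] turn [-0.0, 0.0, -0.487]
[([245.3, 166.4], [241, 159, 10, 16, 131])]
```

Emit:
step_arm([
  [[-32, -118, 50], [0, 0, -0.487], 85],
  [[-32, -118, 60], [0, 0, -0.487], 85],
  [[-32, -118, 70], [0, 0, -0.487], 85],
  [[-32, -118, 100], [0, 0, -0.487], 85],
  [[-32, -118, 100], [0, 0, -0.487], 85],
  [[-32, -118, 100], [0, 0, -0.487], 85],
  [[-32, -118, 100], [0, 0, -0.487], 85],
  [[-32, -118, 100], [0, 0, -0.487], 85],
])

```text
clock: 8.87
tcp_pos: [0.5011, -0.2517, 0.102]
orientation: [0.001, 0.099, 0.995, -0.001]
wrist_force: [0.5, -0.5, 0.2]
finger_gap: 0.0851
grip_force: 0.0
```

Run:
```python
from plan import *
goto((499,-254,10,79))
I=look();print(blobs(I["scene"],"blue",8,(280,240,370,300)),blobs(I["top"],"blue",5,(280,200,370,260)))
```

```text
t 8.87 tcp [ 501.1 -251.7  102. ] F [ 0.5 -0.5  0.2] gap 85.1 grip 0.0
y-ang 78.6 tilt [ 0.0025 -0.0013]
(499, -254, 10) shift [1.8, -2.5, 92.0] turn [-0.001, 0.003, -0.006]
[([341.1, 271.4], [335, 262, 13, 20, 199]), ([298.1, 271.7], [292, 263, 13, 18, 183])] [([331.1, 226.1], [327, 223, 10, 7, 48]), ([303.7, 242.2], [300, 239, 9, 8, 52])]
```

Emit:
step_arm([
  [[0, 0, 0], [0, 0, 0], 85],
  [[0, 0, 30], [0, 0, 0], 85],
  [[0, 0, 60], [0, 0, 0], 85],
  [[0, 0, 75], [0, 0, 0], 85],
  [[0, 0, 84], [0, 0, 0], 85],
  [[0, 0, 89], [0, 0, 0], 85],
  [[0, 0, 89], [0, 0, 0], 85],
  [[0, 0, 89], [0, 0, 0], 85],
])

```text
clock: 9.63
tcp_pos: [0.5002, -0.2524, 0.0123]
orientation: [0.001, 0.099, 0.995, -0.0]
wrist_force: [0.5, 0.9, 0.1]
finger_gap: 0.0852
grip_force: 0.0
```

Emit:
step_arm([
  [[0, 0, 0], [0, 0, 0], 55],
  [[0, 0, 0], [0, 0, 0], 35],
  [[0, 0, 0], [0, 0, 0], 15],
  [[0, 0, 0], [0, 0, 0], 15],
  [[0, 0, 0], [0, 0, 0], 15],
  [[0, 0, 0], [0, 0, 0], 15],
  [[0, 0, 0], [0, 0, 0], 15],
  [[0, 0, 0], [0, 0, 0], 15],
], grip_force=60)

```text
clock: 10.3
tcp_pos: [0.4997, -0.2523, 0.0119]
orientation: [0.0, 0.099, 0.995, -0.0]
wrist_force: [0.0, 0.8, 6.0]
finger_gap: 0.0242
grip_force: 58.8
```

Emit:
step_arm([
  [[0, 0, -30], [0, 0, 0], 15],
  [[0, 0, -70], [0, 0, 0], 15],
  [[0, 0, -110], [0, 0, 0], 15],
  [[0, 0, -150], [0, 0, 0], 15],
  [[0, 0, -168], [0, 0, 0], 15],
  [[0, 0, -168], [0, 0, 0], 15],
  [[0, 0, -168], [0, 0, 0], 15],
])

```text
clock: 10.88
tcp_pos: [0.5001, -0.2525, 0.1803]
orientation: [0.001, 0.099, 0.995, -0.001]
wrist_force: [-0.6, -0.3, -1.4]
finger_gap: 0.024
grip_force: 58.8
```

Run:
```python
from plan import *
goto((600,-60,180,10),(654,16.5,180,10))
I=look();print(blobs(I["scene"],"blue",8,(260,180,400,300)))
h=cv2.cvtColor(I["top"],cv2.COLOR_RGB2HSV)
m=cv2.inRange(h,(22,90,150),(34,255,255));n,l,s,ce=cv2.connectedComponentsWithStats(m)
for i in range(1,n):
    if 195<ce[i][0]<280 and 140<ce[i][1]<200 and s[i][4]>5: print(ce[i],s[i],(plane("top",ce[i],.126)*1000).round(1))
cv2.imwrite("pics/top6.png",cv2.resize(I["top"][135:195,195:275],(800,600),interpolation=cv2.INTER_CUBIC)[:,:,::-1])
```

```text
t 10.88 tcp [ 500.1 -252.5  180.3] F [-0.6 -0.3 -1.4] gap 24.0 grip 58.8
y-ang 78.7 tilt [ 0.0022 -0.0015]
(600, -60, 180) shift [-60.1, 208.4, 0.2] turn [0.001, 0.003, 1.198]
(654, 16.5, 180) shift [-98.1, 294.0, 0.2] turn [0.001, 0.003, 1.198]
[([267.0, 186.8], [261, 183, 13, 9, 99]), ([350.2, 213.1], [345, 203, 13, 22, 213]), ([298.1, 271.7], [292, 263, 13, 18, 183])]
[214.72413793 170.97701149] [210 166  10  12  87] [639.9  76.3 126. ]
[217.86440678 180.88135593] [210 175  14  11  59] [612.7  67.8 126. ]
```

View pics/top6.png

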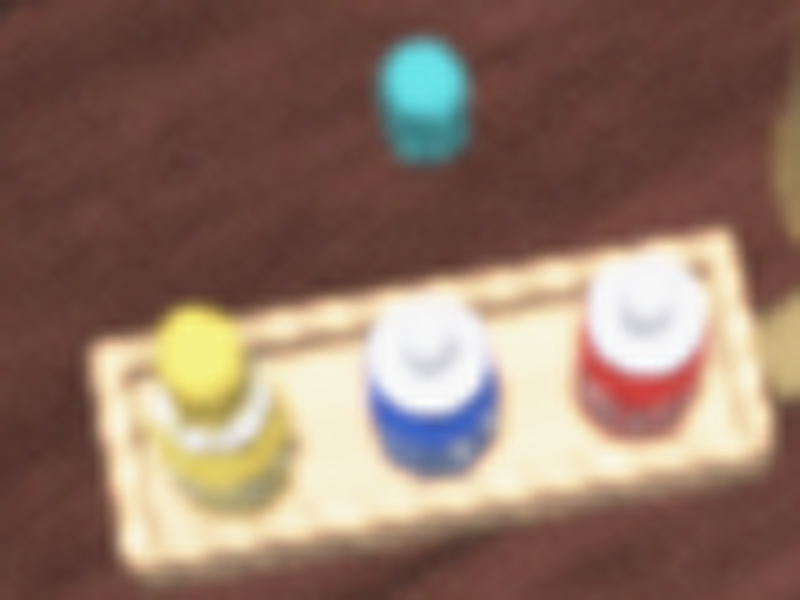

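The top view shows the yellow cap seated (crop 200,350). The blue collar centre is at (429,358) and the red one at (647,312).

Run:
```python
from plan import *
S=lambda x,y:(195+x*.1-.45,135+y*.1-.45)
print((plane("top",S(200,350),.126)*1000).round(1),(plane("top",S(429,358),.086)*1000).round(1),(plane("top",S(647,312),.086)*1000).round(1))
```

```text
[643.9  76.7 126. ] [651.7  16.4  86. ] [664.4 -44.7  86. ]
```

Emit:
step_arm([
  [[-98, 293, 0], [0, 0, 1.198], 15],
  [[-98, 293, 0], [0, 0, 1.198], 15],
  [[-98, 293, 0], [0, 0, 1.198], 15],
  [[-98, 293, 0], [0, 0, 1.198], 15],
  [[-98, 293, 0], [0, 0, 1.198], 15],
  [[-98, 293, 0], [0, 0, 1.198], 15],
  [[-98, 293, 0], [0, 0, 1.198], 15],
  [[-98, 293, 0], [0, 0, 1.198], 15],
])

```text
clock: 11.65
tcp_pos: [0.6527, 0.0185, 0.1764]
orientation: [-0.002, 0.544, 0.839, -0.001]
wrist_force: [0.6, -0.1, 0.3]
finger_gap: 0.0241
grip_force: 58.9
```

Run:
```python
from plan import *
goto((653.7,16,150,10))
```

```text
t 11.65 tcp [652.7  18.5 176.4] F [ 0.6 -0.1  0.3] gap 24.1 grip 58.9
y-ang 24.1 tilt [-0.0042  0.0006]
(653.7, 16, 150) shift [-2.8, 0.0, 26.4] turn [-0.004, -0.002, 0.247]
```

Emit:
step_arm([
  [[0, 0, 10], [0, 0, 0.244], 15],
  [[0, 0, 20], [0, 0, 0.244], 15],
  [[0, 0, 30], [0, 0, 0.244], 15],
  [[0, 0, 30], [0, 0, 0.244], 15],
  [[0, 0, 30], [0, 0, 0.244], 15],
  [[0, 0, 30], [0, 0, 0.244], 15],
])

```text
clock: 12.15
tcp_pos: [0.6527, 0.0154, 0.1489]
orientation: [-0.0, 0.639, 0.769, -0.0]
wrist_force: [-0.4, 0.4, 0.2]
finger_gap: 0.0242
grip_force: 59.0
```

Run:
```python
from plan import *
goto((653.7,16,110,10))
I=look();print(blobs(I["scene"],"blue",8,(250,120,290,210)))
T=proj("scene",(.6537,.016,.15-.01+.0));print("expected mouth px",T)
```

```text
t 12.15 tcp [652.7  15.4 148.9] F [-0.4  0.4  0.2] gap 24.2 grip 59.0
y-ang 10.5 tilt [-0.0011  0.0001]
(653.7, 16, 110) shift [0.4, 1.2, 38.9] turn [-0.001, -0.0, 0.009]
[([270.3, 157.3], [264, 148, 9, 16, 44]), ([267.0, 186.8], [261, 182, 13, 10, 109]), ([266.5, 196.0], [263, 196, 8, 1, 8])]
expected mouth px [267.57877325 160.94454918]
```

Emit:
step_arm([
  [[1, 1, 15], [0, 0, 0], 15],
  [[1, 1, 28], [0, 0, 0], 15],
  [[1, 1, 36], [0, 0, 0], 15],
  [[1, 1, 40], [0, 0, 0], 15],
  [[1, 1, 44], [0, 0, 0], 15],
  [[1, 1, 44], [0, 0, 0], 15],
  [[1, 1, 44], [0, 0, 0], 15],
])

```text
clock: 12.83
tcp_pos: [0.6537, 0.018, 0.1052]
orientation: [-0.001, 0.639, 0.769, 0.0]
wrist_force: [0.2, 4.9, -2.5]
finger_gap: 0.0242
grip_force: 58.9
```

Emit:
step_arm([
  [[2, 0, 0], [0, 0, 0], 15],
  [[2, 0, 2], [0, 0, 0], 15],
  [[2, 0, 4], [0, 0, 0], 15],
  [[2, 0, 6], [0, 0, 0], 15],
  [[2, 0, 6], [0, 0, 0], 15],
])

```text
clock: 13.25
tcp_pos: [0.6536, 0.0184, 0.0999]
orientation: [0.001, 0.64, 0.768, -0.0]
wrist_force: [-1.7, -0.8, 2.8]
finger_gap: 0.0241
grip_force: 59.3
```

Emit:
step_arm([
  [[0, 0, 2], [0, 0, 0], 15],
  [[0, 0, 4], [0, 0, 0], 15],
  [[0, 0, 4], [0, 0, 0], 15],
  [[0, 0, 4], [0, 0, 0], 15],
])

```text
clock: 13.58
tcp_pos: [0.6537, 0.0184, 0.0978]
orientation: [0.001, 0.64, 0.769, 0.0]
wrist_force: [-5.9, -1.0, 12.8]
finger_gap: 0.0244
grip_force: 60.5
```

Emit:
step_arm([
  [[0, 0, -4], [0, 0, 0], 15],
  [[0, 0, -4], [0, 0, 0], 60],
  [[0, 0, -4], [0, 0, 0], 60],
  [[0, 0, -4], [0, 0, 0], 60],
  [[0, 0, -30], [0, 0, 0], 60],
  [[0, 0, -62], [0, 0, 0], 40],
  [[0, 0, -62], [0, 0, 0], 0],
  [[0, 0, -62], [0, 0, 0], 0],
])

```text
clock: 14.25
tcp_pos: [0.6553, 0.019, 0.1596]
orientation: [0.002, 0.64, 0.769, 0.001]
wrist_force: [0.2, -0.5, -0.5]
finger_gap: 0.0244
grip_force: 0.0
```

Emit:
step_arm([
  [[0, 0, 0], [0, 0, 0], 0],
  [[0, 0, 0], [0, 0, 0], 0],
  [[0, 0, 0], [0, 0, 0], 0],
  [[0, 0, 0], [0, 0, 0], 0],
])

```text
clock: 14.58
tcp_pos: [0.6528, 0.0191, 0.156]
orientation: [-0.001, 0.64, 0.769, -0.001]
wrist_force: [-0.4, -0.3, -0.4]
finger_gap: -0.0002
grip_force: 0.0
```

Run:
```python
from plan import *
goto((653.7,16.5,128,10))
I=look();print(blobs(I["scene"],"blue",8,(250,120,290,210)),blobs(I["scene"],"yellow",8,(220,120,290,180)))
print(proj("scene",(.6537,.0165,.106)),proj("scene",(.644,.077,.106)))
```

```text
t 14.58 tcp [652.8  19.1 156. ] F [-0.4 -0.3 -0.4] gap -0.2 grip 0.0
y-ang 10.5 tilt [-0.0022  0.0001]
(653.7, 16.5, 128) shift [-2.8, 0.4, 28.0] turn [-0.002, -0.001, 0.008]
[([267.2, 169.8], [263, 162, 9, 16, 130]), ([267.0, 186.8], [261, 182, 13, 10, 109]), ([266.5, 196.0], [263, 196, 8, 1, 8])] [([245.4, 166.3], [241, 159, 10, 16, 132])]
[267.3412876  171.75426717] [245.88691427 167.31274404]
```

Emit:
step_arm([
  [[-2.5, 1, 12], [0, 0, 0], 0],
  [[-2.5, 1, 22], [0, 0, 0], 0],
  [[-2.5, 1, 27], [0, 0, 0], 0],
  [[-2.5, 1, 29], [0, 0, 0], 0],
  [[-2.5, 1, 31], [0, 0, 0], 0],
  [[-2.5, 1, 33], [0, 0, 0], 0],
  [[-2.5, 1, 33], [0, 0, 0], 0],
  [[-2.5, 1, 33], [0, 0, 0], 0],
])

```text
clock: 15.35
tcp_pos: [0.6546, 0.0167, 0.1261]
orientation: [0.0, 0.64, 0.769, -0.0]
wrist_force: [-3.5, -0.8, 9.5]
finger_gap: 0.0
grip_force: 4.7
```

Emit:
step_arm([
  [[0, 0, 1], [0, 0, 0], 0],
  [[0, 0, 2], [0, 0, 0], 0],
  [[0, 0, 2], [0, 0, 0], 0],
  [[0, 0, 2], [0, 0, 0], 0],
])

```text
clock: 15.68
tcp_pos: [0.6547, 0.0167, 0.126]
orientation: [0.001, 0.64, 0.769, 0.0]
wrist_force: [-8.3, -0.1, 18.1]
finger_gap: 0.0002
grip_force: 9.1
```

Blue is home at 0.126. Yellow read 0.8 mm higher, so I'll press it again a little harder while I'm here.

Emit:
step_arm([
  [[0, 0, -12], [0, 0, 0], 0],
  [[0, 0, -20], [0, 0, 0], 0],
  [[30, 0, -20], [0, 0, 0], 0],
  [[61, -1, -20], [0, 0, 0], 0],
  [[61, -1, -20], [0, 0, 0], 0],
  [[61, -1, -20], [0, 0, 0], 0],
  [[61, -1, -8], [0, 0, 0], 0],
  [[61, -1, -4], [0, 0, 0], 0],
])

```text
clock: 16.35
tcp_pos: [0.6427, 0.0762, 0.1259]
orientation: [-0.0, 0.64, 0.769, -0.0]
wrist_force: [-11.1, 2.1, 36.6]
finger_gap: 0.0001
grip_force: 19.4
```

Emit:
step_arm([
  [[0, 0, 2], [0, 0, 0], 0],
  [[0, 0, 4], [0, 0, 0], 0],
  [[0, 0, 5], [0, 0, 0], 0],
  [[0, 0, 6], [0, 0, 0], 0],
  [[0, 0, 6], [0, 0, 0], 0],
  [[0, 0, 6], [0, 0, 0], 0],
])

```text
clock: 16.85
tcp_pos: [0.6447, 0.0758, 0.1259]
orientation: [0.003, 0.64, 0.768, 0.002]
wrist_force: [-7.3, 0.8, 25.5]
finger_gap: 0.0001
grip_force: 12.6
```

Run:
```python
from plan import *
goto((487,185,190,50),(487,185,100,50))
```

```text
t 16.85 tcp [644.7  75.8 125.9] F [-7.3  0.8 25.5] gap 0.1 grip 12.6
y-ang 10.4 tilt [ 0.0066 -0.0001]
(487, 185, 190) shift [135.8, -134.9, -65.1] turn [0.006, 0.003, -0.691]
(487, 185, 100) shift [135.9, -135.5, 24.9] turn [0.006, 0.003, -0.691]
```

Emit:
step_arm([
  [[0, 0, -35], [0, 0, 0], 0],
  [[0, 0, -70], [0, 0, 0], 30],
  [[136, -135, -70], [0, 0, -0.691], 85],
  [[136, -135, -70], [0, 0, -0.691], 85],
  [[136, -135, -70], [0, 0, -0.691], 85],
  [[136, -135, -70], [0, 0, -0.691], 85],
  [[136, -135, -70], [0, 0, -0.691], 85],
  [[136, -135, -70], [0, 0, -0.691], 85],
])

```text
clock: 17.52
tcp_pos: [0.4809, 0.1873, 0.1905]
orientation: [-0.001, 0.337, 0.941, -0.0]
wrist_force: [-0.4, -1.0, -0.2]
finger_gap: 0.0831
grip_force: 0.0
```

Emit:
step_arm([
  [[0, 0, 30], [0, 0, 0], 85],
  [[0, 0, 60], [0, 0, 0], 85],
  [[0, 0, 85], [0, 0, 0], 85],
  [[0, 0, 90], [0, 0, 0], 85],
  [[0, 0, 90], [0, 0, 0], 85],
])

```text
clock: 17.93
tcp_pos: [0.484, 0.1848, 0.0986]
orientation: [-0.002, 0.342, 0.94, -0.001]
wrist_force: [1.0, 0.1, -0.4]
finger_gap: 0.0853
grip_force: 0.0
```

Run:
```python
from plan import *
goto((487,185,11,50))
I=look();print(blobs(I["scene"],"red",8,(150,190,230,240)),blobs(I["top"],"red",5,(160,220,200,250)))
print(proj("scene",(.487,.185,.02)),proj("top",(.487,.185,.04)))
```

```text
t 17.93 tcp [484.  184.8  98.6] F [ 1.   0.1 -0.4] gap 85.3 grip 0.0
y-ang 50.0 tilt [-0.0044 -0.0012]
(487, 185, 11) shift [-2.5, 2.4, 87.5] turn [-0.004, -0.003, 0.0]
[([180.5, 211.4], [175, 203, 12, 17, 153])] []
[181.18245226 212.09377789] [178.3713656  231.64823998]
```

Emit:
step_arm([
  [[-1, 2, 0], [0, 0, 0], 85],
  [[-1, 2, 30], [0, 0, 0], 85],
  [[-1, 2, 60], [0, 0, 0], 85],
  [[-1, 2, 75], [0, 0, 0], 85],
  [[-1, 2, 83], [0, 0, 0], 85],
  [[-1, 2, 88], [0, 0, 0], 85],
  [[-1, 2, 88], [0, 0, 0], 85],
  [[-1, 2, 88], [0, 0, 0], 85],
])

```text
clock: 18.7
tcp_pos: [0.4887, 0.1869, 0.0135]
orientation: [0.001, 0.342, 0.94, 0.001]
wrist_force: [0.5, 0.5, 0.2]
finger_gap: 0.0848
grip_force: 0.0
```

Emit:
step_arm([
  [[0, 0, 0], [0, 0, 0], 55],
  [[0, 0, 0], [0, 0, 0], 35],
  [[0, 0, 0], [0, 0, 0], 15],
  [[0, 0, 0], [0, 0, 0], 15],
  [[0, 0, 0], [0, 0, 0], 15],
  [[0, 0, 0], [0, 0, 0], 15],
  [[0, 0, 0], [0, 0, 0], 15],
  [[0, 0, 0], [0, 0, 0], 15],
], grip_force=60)

```text
clock: 19.37
tcp_pos: [0.4878, 0.1867, 0.0128]
orientation: [0.0, 0.342, 0.94, 0.0]
wrist_force: [-1.0, 0.0, 4.7]
finger_gap: 0.0239
grip_force: 58.7
```

Emit:
step_arm([
  [[0, 0, -30], [0, 0, 0], 15],
  [[0, 0, -70], [0, 0, 0], 15],
  [[0, 0, -110], [0, 0, 0], 15],
  [[0, 0, -150], [0, 0, 0], 15],
  [[0, 0, -168], [0, 0, 0], 15],
  [[0, 0, -168], [0, 0, 0], 15],
  [[0, 0, -168], [0, 0, 0], 15],
])

```text
clock: 19.95
tcp_pos: [0.4883, 0.1869, 0.1812]
orientation: [0.001, 0.342, 0.94, 0.001]
wrist_force: [0.3, 0.8, -0.5]
finger_gap: 0.024
grip_force: 58.9
```

Run:
```python
from plan import *
goto((665,-44.5,180,10))
I=look();print(blobs(I["scene"],"red",8,(150,150,240,240)))
```

```text
t 19.95 tcp [488.3 186.9 181.2] F [ 0.3  0.8 -0.5] gap 24.0 grip 58.9
y-ang 50.1 tilt [0.0027 0.0005]
(665, -44.5, 180) shift [-284.0, -63.9, 1.6] turn [0.003, 0.001, 0.699]
[([189.2, 150.2], [176, 125, 26, 35, 229]), ([172.1, 165.0], [167, 163, 11, 5, 32]), ([190.2, 172.0], [176, 165, 28, 12, 134])]
```

Emit:
step_arm([
  [[-284, -64, 0], [0, 0, 0.699], 15],
  [[-284, -64, 0], [0, 0, 0.699], 15],
  [[-284, -64, 0], [0, 0, 0.699], 15],
  [[-284, -64, 0], [0, 0, 0.699], 15],
  [[-284, -64, 0], [0, 0, 0.699], 15],
  [[-284, -64, 0], [0, 0, 0.699], 15],
  [[-284, -64, 0], [0, 0, 0.699], 15],
  [[-284, -64, 0], [0, 0, 0.699], 15],
])

```text
clock: 20.72
tcp_pos: [0.6668, -0.0513, 0.1758]
orientation: [-0.0, 0.645, 0.764, -0.001]
wrist_force: [-1.1, 0.3, -0.2]
finger_gap: 0.0238
grip_force: 58.9
```

Emit:
step_arm([
  [[0, 0, 10], [0, 0, 0], 15],
  [[0, 0, 20], [0, 0, 0], 15],
  [[0, 0, 30], [0, 0, 0], 15],
  [[0, 0, 30], [0, 0, 0], 15],
  [[0, 0, 30], [0, 0, 0], 15],
  [[0, 0, 30], [0, 0, 0], 15],
])

```text
clock: 21.22
tcp_pos: [0.6637, -0.0436, 0.1505]
orientation: [-0.0, 0.642, 0.767, -0.0]
wrist_force: [0.7, 0.2, 0.2]
finger_gap: 0.0243
grip_force: 58.9
```

Run:
```python
from plan import *
goto((665,-44.5,107,10))
I=look();print(blobs(I["scene"],"red",8,(265,120,310,210)))
p=telemetry.get_state()['tcp_pos'];print(proj("scene",(p[0],p[1],p[2]-.012)))
```

```text
t 21.22 tcp [663.7 -43.6 150.5] F [0.7 0.2 0.2] gap 24.3 grip 58.9
y-ang 10.1 tilt [-0.0001 -0.0001]
(665, -44.5, 107) shift [-1.2, 1.2, 43.5] turn [-0.0, 0.0, 0.002]
[([291.7, 162.9], [285, 153, 11, 16, 46]), ([289.1, 191.3], [283, 187, 14, 10, 120])]
[290.2821599 165.4402748]
```

Emit:
step_arm([
  [[0.5, 1, 15], [0, 0, 0], 15],
  [[0.5, 1, 28], [0, 0, 0], 15],
  [[0.5, 1, 36], [0, 0, 0], 15],
  [[0.5, 1, 40], [0, 0, 0], 15],
  [[0.5, 1, 44], [0, 0, 0], 15],
  [[0.5, 1, 44], [0, 0, 0], 15],
  [[0.5, 1, 44], [0, 0, 0], 15],
])

```text
clock: 21.9
tcp_pos: [0.6649, -0.0447, 0.1064]
orientation: [0.0, 0.643, 0.766, -0.001]
wrist_force: [-1.3, -4.6, -1.1]
finger_gap: 0.0242
grip_force: 58.9
```

Emit:
step_arm([
  [[-2, 0, 0], [0, 0, 0], 15],
  [[-2, 0, 2], [0, 0, 0], 15],
  [[-2, 0, 4], [0, 0, 0], 15],
  [[-2, 0, 6], [0, 0, 0], 15],
  [[-2, 0, 6], [0, 0, 0], 15],
])

```text
clock: 22.32
tcp_pos: [0.665, -0.0451, 0.1007]
orientation: [-0.0, 0.642, 0.766, 0.0]
wrist_force: [-3.7, 0.6, 2.1]
finger_gap: 0.0242
grip_force: 59.2
```

Emit:
step_arm([
  [[0, 0, 2], [0, 0, 0], 15],
  [[0, 0, 4], [0, 0, 0], 15],
  [[0, 0, 4], [0, 0, 0], 15],
  [[0, 0, 4], [0, 0, 0], 15],
])

```text
clock: 22.65
tcp_pos: [0.665, -0.0452, 0.0988]
orientation: [0.0, 0.642, 0.766, 0.001]
wrist_force: [-8.4, 1.9, 14.5]
finger_gap: 0.0243
grip_force: 60.5
```

Emit:
step_arm([
  [[0, 0, -4], [0, 0, 0], 15],
  [[0, 0, -4], [0, 0, 0], 60],
  [[0, 0, -4], [0, 0, 0], 60],
  [[0, 0, -4], [0, 0, 0], 60],
  [[0, 0, -30], [0, 0, 0], 60],
  [[0, 0, -62], [0, 0, 0], 40],
  [[0, 0, -62], [0, 0, 0], 0],
  [[0, 0, -62], [0, 0, 0], 0],
])

```text
clock: 23.32
tcp_pos: [0.6675, -0.0465, 0.1608]
orientation: [0.003, 0.643, 0.766, 0.001]
wrist_force: [-0.6, 0.6, -0.1]
finger_gap: 0.0242
grip_force: 0.0
```

Emit:
step_arm([
  [[0, 0, 0], [0, 0, 0], 0],
  [[0, 0, 0], [0, 0, 0], 0],
  [[0, 0, 0], [0, 0, 0], 0],
  [[0, 0, 0], [0, 0, 0], 0],
  [[0, 0, 0], [0, 0, 0], 0],
  [[0, 0, 0], [0, 0, 0], 0],
])

```text
clock: 23.82
tcp_pos: [0.6651, -0.0459, 0.1578]
orientation: [-0.0, 0.643, 0.766, -0.0]
wrist_force: [-0.0, 0.4, 0.1]
finger_gap: 0.0005
grip_force: 0.0
```

Run:
```python
from plan import *
goto((665,-45,126,10))
I=look();print(blobs(I["scene"],"red",8,(265,120,310,210)))
print(proj("scene",(.665,-.045,.106)))
```

```text
t 23.82 tcp [665.1 -45.9 157.8] F [-0.   0.4  0.1] gap 0.5 grip 0.0
y-ang 10.0 tilt [-0.0008  0.0001]
(665, -45, 126) shift [1.0, 0.1, 31.8] turn [-0.001, -0.0, 0.0]
[([290.2, 173.9], [285, 166, 11, 17, 154]), ([289.1, 191.3], [283, 187, 14, 10, 120])]
[290.16156276 176.14908504]
```

Emit:
step_arm([
  [[1, 0, 12], [0, 0, 0], 0],
  [[1, 0, 22], [0, 0, 0], 0],
  [[1, 0, 28], [0, 0, 0], 0],
  [[1, 0, 30], [0, 0, 0], 0],
  [[1, 0, 32], [0, 0, 0], 0],
  [[1, 0, 34], [0, 0, 0], 0],
  [[1, 0, 34], [0, 0, 0], 0],
  [[1, 0, 34], [0, 0, 0], 0],
])

```text
clock: 24.58
tcp_pos: [0.6651, -0.0449, 0.1263]
orientation: [0.0, 0.643, 0.766, 0.0]
wrist_force: [-3.9, 1.8, 8.1]
finger_gap: 0.0002
grip_force: 4.2
```

Emit:
step_arm([
  [[0, 0, 1], [0, 0, 0], 0],
  [[0, 0, 2], [0, 0, 0], 0],
  [[0, 0, 3], [0, 0, 0], 0],
  [[0, 0, 4], [0, 0, 0], 0],
  [[0, 0, 4], [0, 0, 0], 0],
  [[0, 0, 4], [0, 0, 0], 0],
])

```text
clock: 25.08
tcp_pos: [0.6654, -0.0448, 0.1261]
orientation: [0.002, 0.643, 0.766, 0.001]
wrist_force: [-10.8, 2.0, 24.7]
finger_gap: 0.0
grip_force: 12.5
```

Emit:
step_arm([
  [[0, 0, -40], [0, 0, 0], 0],
  [[0, 0, -80], [0, 0, 0], 0],
  [[0, -40, -90], [0, 0, 0], 0],
  [[0, -80, -90], [0, 0, 0], 0],
  [[0, -120, -90], [0, 0, 0], 0],
  [[0, -150, -90], [0, 0, 0], 0],
  [[0, -150, -90], [0, 0, 0], 0],
  [[0, -150, -90], [0, 0, 0], 0],
])

```text
clock: 25.75
tcp_pos: [0.5163, -0.0713, 0.2112]
orientation: [0.001, 0.643, 0.766, 0.0]
wrist_force: [0.3, 0.3, 0.2]
finger_gap: -0.0001
grip_force: 0.0
```

Run:
```python
from plan import *
goto()
I=look();cv2.imwrite("pics/fin.png",cv2.resize(I["scene"][130:310,140:380],(800,600),interpolation=cv2.INTER_CUBIC)[:,:,::-1])
for c in("red","yellow","blue"): print(c,blobs(I["scene"],c,8,(130,150,375,305)))
```

```text
t 25.75 tcp [516.3 -71.3 211.2] F [0.3 0.3 0.2] gap -0.1 grip 0.0
y-ang 9.9 tilt [ 0.001  -0.0004]
red [([187.9, 150.8], [174, 128, 28, 32, 246]), ([190.1, 172.0], [176, 165, 28, 12, 133]), ([290.0, 174.6], [285, 167, 11, 17, 150]), ([289.1, 191.2], [283, 187, 14, 10, 120])]
yellow [([245.2, 166.5], [241, 159, 9, 16, 130]), ([246.0, 182.2], [239, 177, 15, 11, 123]), ([246.3, 191.0], [240, 189, 13, 4, 21]), ([160.9, 217.7], [157, 213, 8, 10, 54]), ([352.6, 259.6], [350, 255, 7, 10, 52])]
blue [([265.7, 173.6], [263, 165, 9, 14, 58]), ([266.9, 186.9], [261, 182, 13, 10, 107]), ([266.5, 196.0], [263, 196, 8, 1, 8]), ([298.0, 274.2], [292, 267, 12, 14, 127])]
```

View pics/fin.png

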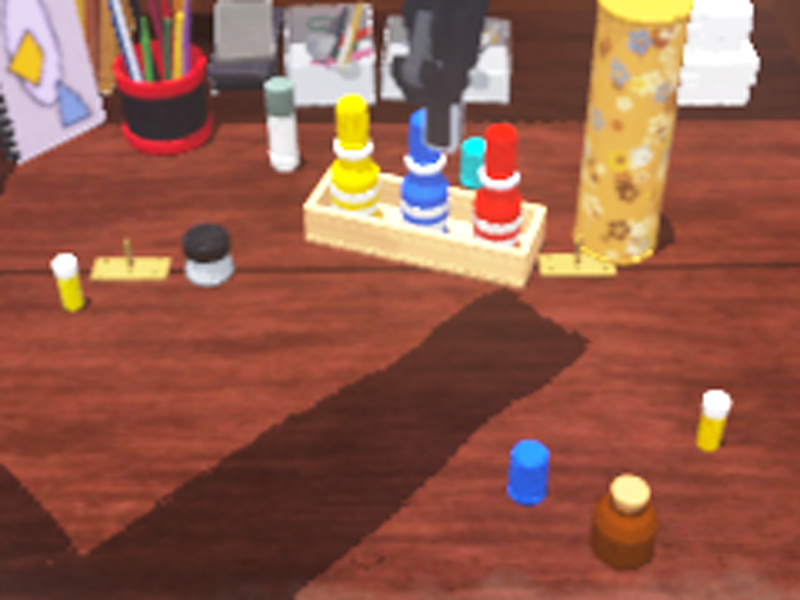

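The final view shows all three caps seated on bottles of their own colour: yellow (352,120), blue (425,135) and red (501,150). All the bystanders are upright where they started, so I'll hand in.

```bash
python3 -c "
from workcell import env
print(env.hand_in())"
```

```text
the job is handed in; nothing more can be done
None
```

All three caps are pressed home on the bottles of their own colour, the other things look upright and unmoved in the final picture, and the job was handed in after about 26 s of the allowed 72 s.

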